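# Seat the moulded machine feet in their cooling nests

## Task

The four rubber machine feet are out of the moulding press: seat each one in the green cooling nest whose recess has the same shape as its rubber base (round, square, long, cross), lying flat on the white floor of the recess with its metal boss up. Leave the jar and the tape roll standing where they are.

Things in the scene. Friction and masses are not known exactly. Their poses are not given: they have to be found in the camera images.
- round_foot: Loose machine foot with a round-shaped black rubber base: a disc 50 mm in diameter, 14 mm thick. On its middle stands a bright metal boss, 20 x 20 mm with sides along x and y, from 14 to 36 mm above the underside: grip it there. 0.08 to 0.17 kg. Origin: centre of the underside; z up. Starts upright on the table, turned any way.
- square_foot: Loose machine foot with a square-shaped black rubber base: 44 x 44 mm, sides along its x and y, 14 mm thick. On its middle stands a bright metal boss, 20 x 20 mm with sides along x and y, from 14 to 36 mm above the underside: grip it there. 0.08 to 0.17 kg. Origin: centre of the underside; z up. Starts upright on the table, turned any way.
- long_foot: Loose machine foot with a long-shaped black rubber base: a rectangle 60 mm along its x by 26 mm along its y, 14 mm thick. On its middle stands a bright metal boss, 20 x 20 mm with sides along x and y, from 14 to 36 mm above the underside: grip it there. 0.08 to 0.17 kg. Origin: centre of the underside; z up. Starts upright on the table, turned any way.
- cross_foot: Loose machine foot with a cross-shaped black rubber base: a plus-shaped cross, 54 mm from tip to tip along x and along y, each arm 18 mm wide, 14 mm thick. On its middle stands a bright metal boss, 20 x 20 mm with sides along x and y, from 14 to 36 mm above the underside: grip it there. 0.08 to 0.17 kg. Origin: centre of the underside; z up. Starts upright on the table, turned any way.
- round_nest: Fixed green plate 88 x 88 mm, 10 mm high, with a white-floored round recess 66 mm in diameter, 6 mm deep, in its middle; the foot of that shape fits in with 8 mm of play on every side. Origin: centre of the plate's underside (on the table), under the centre of the recess; the recess floor is 4 mm above it; z up.
- square_nest: Fixed green plate 88 x 88 mm, 10 mm high, with a white-floored square recess 60 x 60 mm, sides along x and y, 6 mm deep, in its middle; the foot of that shape fits in with 8 mm of play on every side. Origin: centre of the plate's underside (on the table), under the centre of the recess; the recess floor is 4 mm above it; z up.
- long_nest: Fixed green plate 88 x 88 mm, 10 mm high, with a white-floored rectangular recess 76 mm along its x by 42 mm along its y, 6 mm deep, in its middle; the foot of that shape fits in with 8 mm of play on every side. Origin: centre of the plate's underside (on the table), under the centre of the recess; the recess floor is 4 mm above it; z up.
- cross_nest: Fixed green plate 88 x 88 mm, 10 mm high, with a white-floored plus-shaped recess, 70 mm from end to end along x and along y, each arm 34 mm wide, 6 mm deep, in its middle; the foot of that shape fits in with 8 mm of play on every side. Origin: centre of the plate's underside (on the table), under the centre of the recess; the recess floor is 4 mm above it; z up.
- jar: Bystander: loose white jar with an orange cap, 60 mm in diameter, 70 mm high, standing on the table. Origin: centre of the underside, z up.
- tape: Bystander: loose yellow tape roll (ring), 84 mm in diameter, 48 mm high, lying flat on the table. Origin: centre of the underside, z up.
Not all that is in view belongs to the job. What is shaped like the round_foot but orange or yellow is not meant.

How it is judged:
At the end, for the whole second after the job is handed in: Each foot rests in the recess of its own shape: centre within 13 mm of the nest's centre, underside on the recess floor (1 to 6.5 mm above the nest's underside), boss up with less than 0.06 rad of tilt, at rest (horizontal distance between round_foot and round_nest below 0.013 m and z of round_foot in the frame of round_nest between 0.001 and 0.0065 m and angle between each of round_foot, square_foot, long_foot, cross_foot's own z axis and vertical below 0.06 rad and linear speed of each of round_foot, square_foot, long_foot, cross_foot below 0.02 m/s and horizontal distance between square_foot and square_nest below 0.013 m and z of square_foot in the frame of square_nest between 0.001 and 0.0065 m and horizontal distance between long_foot and long_nest below 0.013 m and z of long_foot in the frame of long_nest between 0.001 and 0.0065 m and horizontal distance between cross_foot and cross_nest below 0.013 m and z of cross_foot in the frame of cross_nest between 0.001 and 0.0065 m); the robot touches nothing.
It fails at once if the jar is pushed more than 25 mm from its place or tipped over (distance of jar from where it was at the start of the episode above 0.025 m or angle between jar's own z axis and vertical above 0.5 rad).
It fails at once if the tape roll is pushed more than 25 mm from its place or tipped over (distance of tape from where it was at the start of the episode above 0.025 m or angle between tape's own z axis and vertical above 0.5 rad).
It also fails if it takes over 112 s, if anything falls off the work surface, if the arm or the gripper's body presses on something with over 40 N, if the wrist force passes 120 N, or if a joint passes its speed limit or range.

## Robot

A 6-joint arm with a two-finger parallel gripper is mounted at the origin on the work surface. World frame = base frame: x ahead of the robot, y to its left, z up, the work surface at z = 0. Lengths are in m, angles in rad, forces in N, time in s.
With the tool pointing down it reaches from about 0.325 to 0.925 m from the base axis. Payload 3.1 kg.
Tool frame: the origin (TCP) lies midway between the tips of the shut fingers; the grasp point (between the pads) lies 19 mm behind it (manip.pinch_z is the distance from the TCP to the grasp point, in m); z points along the fingers, y is the line along which they close (so a half turn about z gives the same grasp; the last joint's range is limited). The gripper opens to 85 mm and grips with 20 to 120 N. Pads are 22 mm wide; open, the fingers measure 114 mm over their backs; the gripper's body (76 mm by 85 mm) begins 54 mm behind the grasp point. The pads swing forward as they close: fully open they stand 13 mm farther back than shut.
Start: joints at [-1.222, 0.217, 1.613, -0, 1.311, -0.112], TCP at [0.278, -0.56, 0.231] pointing down, gripper open.
Joint ranges: [-2.75, 2.75], [-0.78, 2.1], [0.31, 2.55], [-1.13, 4.27], [0.13, 2.63], [-2.58, 2.58]. Speed limits (rad/s): [2.79, 2.79, 3.14, 3.14, 3.14, 3.14].

## Interface

Orientations are given as a unit quaternion [w, x, y, z].
In Python, from cell import readout, optics, manip gives the robot as it stands.
- The arm moves only by the tool send_rows, never from a script. Its argument "targets" is text: rows parted by semicolons, each of 7 numbers parted by spaces: the shift along the tool's x, y, z in m, then the turn, a rotation vector about the tool's x, y, z in degrees, then the opening, from 0 (shut) to 1 (fully open). A call has exactly 8 rows; each row is the pose to reach, as a shift and turn from the pose commanded when the call began, along the tool's axes at that moment; what a row does not reach only later rows make up. A row lasts 1/8 s, in which the tool goes at most 62.5 mm and 10.7 degrees, less where a joint would pass 70% of its speed; a pose out of reach is approached as far as the arm can. A call with a gripper value outside its range is refused whole. The fingers move at their own pace and stop on an object; "force" is the grip in N (left out, the last holds). Time passes only in rows, so rows that repeat a pose let the fingers close, or fill a call up. It gives the time, the measured TCP pose, the force, the opening and the grip force at its end, in the units of the state.
- readout.state(): the state, without advancing time (a new reading comes with each control period).
- optics.grab_frame(name): name is "scene" or "top" or "wrist"; returns the picture (384x512x3 uint8, red, green, blue); there is no depth.
- optics.camera_info(name): a dict with "fx", "fy", "cx", "cy" (pixels), "D" ([k1, k2, p1, p2, k3] as OpenCV has them; the pictures are not rectified), "extrinsics" (4x4, takes a point from camera to world coordinates). Camera axes: x right, y up, looking along -z (the intrinsics and any distortion apply to the point x, -y, -z); pixel columns grow to the right and rows downward; lengths in m; the calibration is good to about 2 mm. A picture is of the moment at which its call begins: read the wrist's pose just before it. camera_info takes no time and is no camera call; for the wrist camera it gives the pose at the moment of the call.
- manip.hand_in(): hands the job in; it is judged then, once.
The state is a dict: "t": time; "joint_positions": joint angles; "joint_vel": joint speeds; "joint_efforts": joint torques, N m; "eef_pos": TCP position; "eef_rot": TCP orientation; "contact_force": force on the tool from outside, world axes, zero at the start; "torque": the same for the moment, N m; "width": finger opening in m; "finger_force": force on a finger pad.
Only numpy, scipy, OpenCV 4.12 (cv2) and the standard library are available. Lean on these libraries where they do the work, as an engineer would, in place of code of your own. Each camera call takes 0.05 s, during which the arm holds its last target. There are 200 camera calls.

## Working session

There is one attempt and no reset: what is moved stays moved. The work goes in short steps, Python scripts to look and compute and a tool call to move; the robot and the scene stay as the last step left them, time stands still between calls to the robot, and variables do not carry over. Pictures are saved under pics/ and viewed, at most 14 in all, crops included, and the job is handed in when it is done.

Besides the shell and the picture viewer there is one more tool, called as name(argument=value, ...) on one line, values as JSON. send_rows: Moves the arm, as the interface text tells. Its arguments: {"type":"object","properties":{"targets":{"type":"string"},"force":{"type":"number"}},"required":["targets"]}

```bash
ls; mkdir -p pics
python3 - <<'E'
from cell import readout, optics, manip
import cv2
s=readout.state(); print(s)
for n in ("scene","top"):
    i=optics.camera_info(n); print(n,i)
    cv2.imwrite(f"pics/{n}0.png",cv2.resize(optics.grab_frame(n)[:,:,::-1],(800,600),interpolation=cv2.INTER_CUBIC))
E
```

```text
pics
{'t': 0.0, 'joint_positions': array([-1.22222572e+00,  2.17776842e-01,  1.61498525e+00,  2.72582336e-05,
        1.31128807e+00, -1.12194474e-01]), 'joint_vel': array([-0.00099701, -0.00101612,  0.00069294, -0.00054921, -0.0004546 ,
       -0.00065777]), 'joint_efforts': array([-7.13092650e-04, -3.96845984e+01, -3.03853548e+01, -1.41408204e-04,
        9.69402114e-03,  4.30462407e-06]), 'eef_pos': array([ 0.27763769, -0.55901163,  0.22992751]), 'eef_rot': array([-1.22173124e-03,  9.73579181e-01,  2.28346378e-01, -1.31809182e-04]), 'contact_force': array([-0.26874144, -0.50059314, -0.44434743]), 'torque': array([-0.05769447,  0.0361916 ,  0.01469738]), 'finger_force': 0.0, 'width': 0.08525233945342754}
scene {'fx': 496.01759254634294, 'fy': 496.01759254634294, 'cx': 257.19571834223046, 'cy': 196.93729443298992, 'D': array([-0.19661699,  0.        ,  0.        ,  0.        ,  0.        ]), 'extrinsics': array([[-0.71746758, -0.48317106,  0.50178282,  1.22796381],
       [ 0.69643901, -0.48245031,  0.53123855,  0.7207167 ],
       [-0.01459382,  0.73060757,  0.68264164,  0.9018736 ],
       [ 0.        ,  0.        ,  0.        ,  1.        ]])}
top {'fx': 480.11728391814466, 'fy': 480.11728391814466, 'cx': 251.2472170737137, 'cy': 195.57536483913648, 'D': array([-0.15875386,  0.        ,  0.        ,  0.        ,  0.        ]), 'extrinsics': array([[ 2.84019537e-02,  9.86272444e-01, -1.62665289e-01,
         3.93193992e-01],
       [-9.99596583e-01,  2.80179090e-02, -4.65498340e-03,
         2.36633155e-02],
       [-3.35405886e-05,  1.62731877e-01,  9.86670327e-01,
         1.15171273e+00],
       [ 0.00000000e+00,  0.00000000e+00,  0.00000000e+00,
         1.00000000e+00]])}
```

View pics/top0.png

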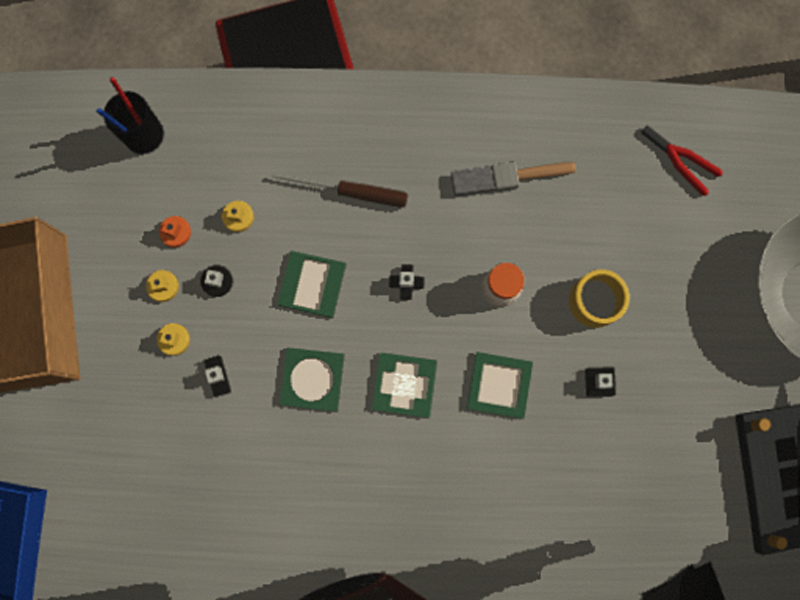

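View pics/scene0.png

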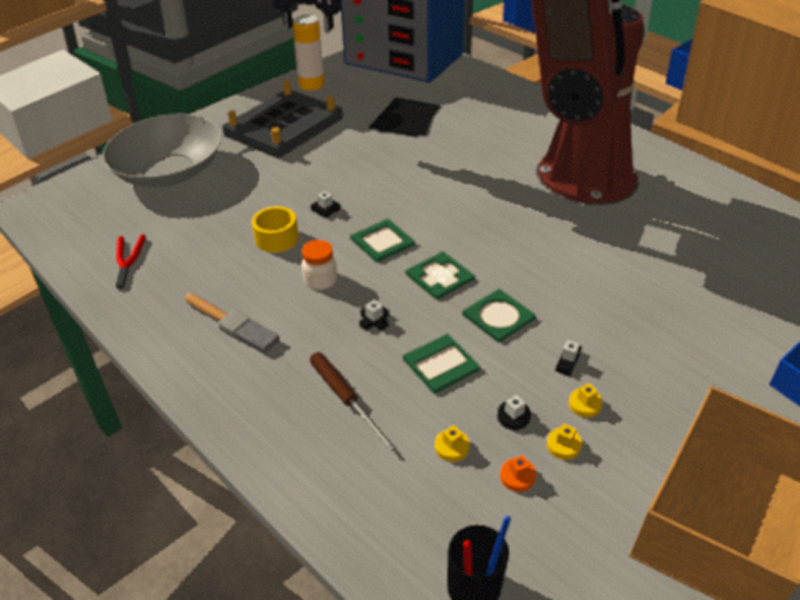

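The black round foot is at (216,281) in the 800-px top view. The yellow pieces at (162,286), (172,339) and (237,216) and the orange one at (175,232) are lookalikes. Only the black one with a bright boss matches round_foot. I'll confirm with enlarged crops.

```bash
cat > h.py <<'E'
import numpy as np, cv2
from scipy.spatial.transform import Rotation as R
from cell import readout, optics, manip
def toworld(px,z,cam="top",info=None):
    i=info or optics.camera_info(cam); K=np.array([[i['fx'],0,i['cx']],[0,i['fy'],i['cy']],[0,0,1]])
    u=cv2.undistortPoints(np.array(px,float).reshape(-1,1,2),K,np.array(i['D'])).reshape(-1,2)
    E=np.array(i['extrinsics']); d=np.c_[u[:,0],-u[:,1],-np.ones(len(u))]@E[:3,:3].T; o=E[:3,3]
    return (o+d*((z-o[2])/d[:,2])[:,None])[:,:2]
E
python3 - <<'E'
from h import *
im=optics.grab_frame("top"); cv2.imwrite("pics/raw.png",im[:,:,::-1])
for n,x in(("L",85),("R",220)):
    cv2.imwrite(f"pics/crop{n}.png",cv2.resize(im[130:275,x:x+200,::-1],None,fx=4,fy=4,interpolation=cv2.INTER_CUBIC))
hsv=cv2.cvtColor(im,cv2.COLOR_RGB2HSV)
m=cv2.inRange(hsv,(60,80,30),(95,255,255)); m[:130]=0;m[280:]=0
for c in cv2.findContours(m,cv2.RETR_EXTERNAL,cv2.CHAIN_APPROX_NONE)[0]:
    if cv2.contourArea(c)<500: continue
    w=toworld(c,0.008); r=cv2.minAreaRect((w*1000).astype(np.float32)); print(c.reshape(-1,2).mean(0),r)
E
```

```text
[319.57971014 246.05072464] ((464.333984375, -137.5045623779297), (86.50614929199219, 86.14952850341797), 81.3838119506836)
[258.44927536 246.02898551] ((460.88909912109375, 8.721931457519531), (85.71638488769531, 86.40270233154297), 83.64966583251953)
[199.17985612 242.32374101] ((465.34136962890625, 150.35696411132812), (86.44091796875, 86.53758239746094), 85.38723754882812)
[198.96268657 181.51492537] ((613.0835571289062, 157.30503845214844), (86.68061065673828, 86.4374771118164), 78.78023529052734)
```

View pics/cropL.png

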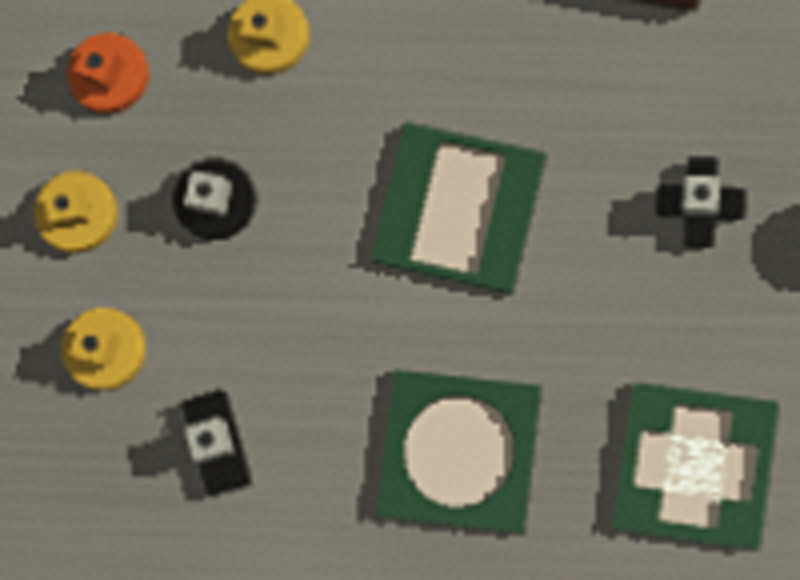

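View pics/cropR.png

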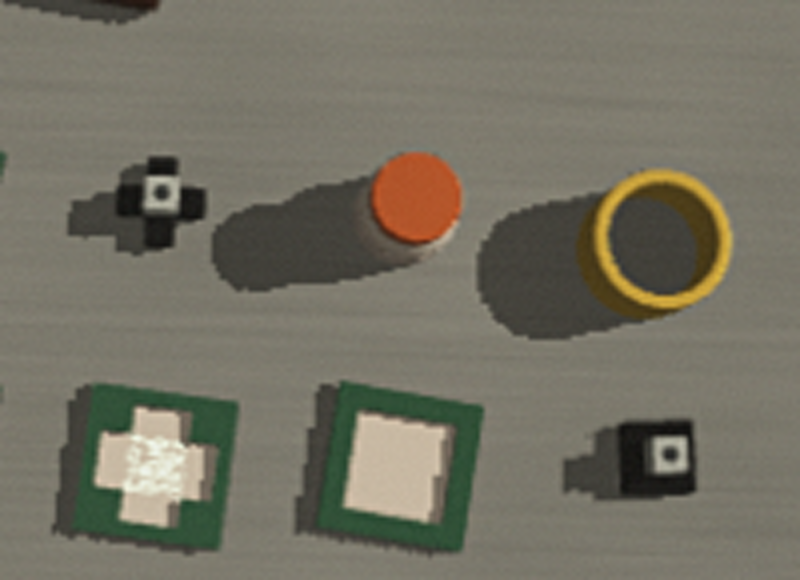

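The crops confirm the targets. The round foot is black with a bright boss at L(204,190), the long foot's boss is at L(207,440), the cross foot's at R(162,192) and the square foot's at R(670,454). The four nests are clearly visible. The yellow and orange pieces are lookalikes.

```bash
cat >> h.py <<'E'
def plan(x,y,z,yaw):
    """yaw = world direction (deg) of the closing line; prints shift in tool axes and turn"""
    s=readout.state(); w,*v=s['eef_rot']; T=R.from_quat([*v,w]); M=T.as_matrix()
    best=None
    for k in(0,180):
        c=np.radians(yaw+k); yv=np.array([np.cos(c),np.sin(c),0]); zv=np.array([0,0,-1.]); D=np.c_[np.cross(yv,zv),yv,zv]
        r=(T.inv()*R.from_matrix(D)).as_rotvec(degrees=True)
        if best is None or abs(r[2])<abs(best[2]): best=r
    print("shift mm",np.round(1000*M.T@(np.array([x,y,z])-s['eef_pos']),1),"turn",best.round(1),"q6",s['joint_positions'][5].round(2),"tcp",s['eef_pos'].round(4),"w",round(s['width'],4))
E
python3 - <<'E'
from h import *
L=lambda p:(np.array(p)+.5)/4-.5+[85,130]
Rr=lambda p:(np.array(p)+.5)/4-.5+[220,130]
def ang(a,b,z): 
    w=toworld([a,b],z); d=w[1]-w[0]; return np.degrees(np.arctan2(d[1],d[0])).round(1), (1000*np.linalg.norm(d)).round(1)
for n,b,base in(("round",L((205,191)),L((214,199))),("long",L((207,440)),None),("cross",Rr((162,192)),Rr((161,202))),("square",Rr((670,454)),Rr((657,457))),("jar",Rr((417,198)),None),("tape",Rr((664,239)),None)):
    z={"jar":.07,"tape":.048}.get(n,.036)
    print(n,toworld([b],z).round(4), None if base is None else toworld([base],.014).round(4))
print("round",ang(L((192,171)),L((230,182)),.036))
print("long",ang(L((250,485)),L((222,392)),.014))
print("cross",ang(Rr((160,247)),Rr((163,157)),.014),ang(Rr((117,199)),Rr((206,204)),.014))
print("square",ang(Rr((694,493)),Rr((692,420)),.014),ang(Rr((622,422)),Rr((692,420)),.014))
for n,a in(("yel",(76,210)),("yel2",(104,348)),("or",(108,72))): print(n,toworld([L(a)],.014))
E
```

```text
round [[0.6134 0.3062]] [[0.6129 0.3058]]
long [[0.4648 0.2952]] None
cross [[0.6208 0.0091]] [[0.6192 0.0093]]
square [[ 0.4729 -0.2937]] [[ 0.4726 -0.2919]]
jar [[ 0.6147 -0.1375]] None
tape [[ 0.599  -0.2884]] None
round (np.float64(-104.6), np.float64(24.4))
long (np.float64(20.2), np.float64(58.5))
cross (np.float64(-0.4), np.float64(55.4)) (np.float64(-91.6), np.float64(53.8))
square (np.float64(1.0), np.float64(43.8)) (np.float64(-87.2), np.float64(43.2))
yel [[0.60388771 0.39170083]]
yel2 [[0.51951825 0.36757483]]
or [[0.69144641 0.37871539]]
```

```bash
python3 -c "
from h import *
plan(.4729,-.293,.10,92);plan(.4729,-.293,.10,2)"
```

```text
shift mm [ 293.1 -151.4  130.6] turn [-0.1  0.  24.4] q6 -0.11 tcp [ 0.2777 -0.5592  0.2302] w 0.0856
shift mm [ 293.1 -151.4  130.6] turn [ -0.1  -0.1 -65.6] q6 -0.11 tcp [ 0.2777 -0.5592  0.2302] w 0.0856
```

send_rows(targets="0.042 -0.022 0.019 0 0 4 0.55; 0.084 -0.043 0.037 0 0 8 0.55; 0.126 -0.065 0.056 0 0 12 0.55; 0.168 -0.087 0.075 0 0 16 0.55; 0.210 -0.108 0.093 0 0 20 0.55; 0.252 -0.130 0.112 0 0 24 0.55; 0.293 -0.151 0.130 0 0 24.4 0.55; 0.293 -0.151 0.130 0 0 24.4 0.55", force=40)

```text
t: 1.15
eef_pos: [0.473, -0.2905, 0.0989]
eef_rot: [-0.002, 1.0, 0.02, -0.002]
contact_force: [-0.1, -0.6, -0.9]
width: 0.0468
finger_force: 0.0
```

```bash
python3 -c "
from h import *
plan(.4729,-.293,.018,92)
im=optics.grab_frame('wrist');cv2.imwrite('pics/w1.png',im[:,:,::-1])"
```

```text
shift mm [ 0.1  2.9 80.9] turn [-0.2  0.2  0.3] q6 0.85 tcp [ 0.473  -0.2905  0.0989] w 0.0468
```

View pics/w1.png

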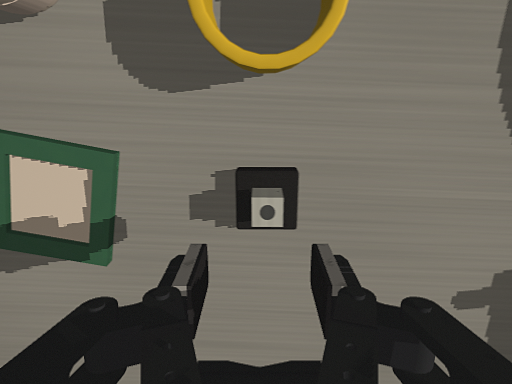

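The wrist view shows the square foot's boss at (267,211), between the fingertips (mid column about 260) and parallel to them.

send_rows(targets="0 0.003 0.03 0 0 0 0.55; 0 0.003 0.06 0 0 0 0.55; 0 0.003 0.08 0 0 0 0.55; 0 0.003 0.08 0 0 0 0.55; 0 0.003 0.08 0 0 0 0.1; 0 0.003 0.08 0 0 0 0.1; 0 0.003 0.08 0 0 0 0.1; 0 0.003 0.08 0 0 0 0.1")

```text
t: 2.2
eef_pos: [0.4745, -0.2984, 0.0229]
eef_rot: [0.001, 1.0, 0.018, 0.001]
contact_force: [-0.4, -0.6, 6.3]
width: 0.0189
finger_force: 41.5
```

```bash
python3 -c "
from h import *
print(toworld([(267,211)],.036,'wrist'))
plan(.4643,-.1375,.10,81.4)
im=optics.grab_frame('wrist');cv2.imwrite('pics/w2.png',im[:,:,::-1])"
```

```text
[[ 0.50221447 -0.30045432]]
shift mm [  -4.4 -160.9  -77.5] turn [ 0.1 -0.1 10.6] q6 0.85 tcp [ 0.4745 -0.2984  0.0229] w 0.0189
```

View pics/w2.png

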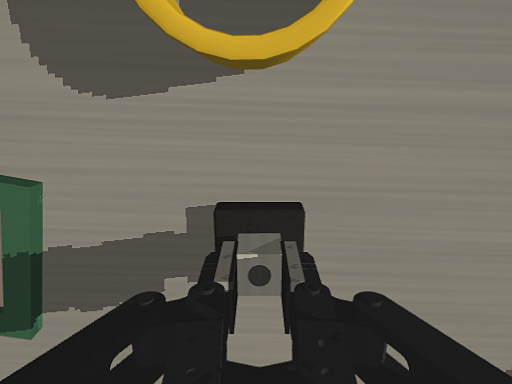

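The square foot is gripped: the boss sits between the pads at (260,265), width 19 mm. I'll lift it and carry it over the nest.

send_rows(targets="0 0 -0.03 0 0 0 0.1; 0 0 -0.06 0 0 0 0.1; -0.001 -0.03 -0.077 0 0 3 0.1; -0.002 -0.08 -0.077 0 0 6 0.1; -0.003 -0.12 -0.077 0 0 9 0.1; -0.004 -0.161 -0.077 0 0 10.6 0.1; -0.004 -0.161 -0.077 0 0 10.6 0.1; -0.004 -0.161 -0.077 0 0 10.6 0.1")

```text
t: 3.25
eef_pos: [0.4636, -0.1366, 0.0981]
eef_rot: [0.0, 0.997, -0.074, -0.0]
contact_force: [0.1, 0.2, -2.1]
width: 0.0188
finger_force: 40.6
```

```bash
python3 -c "
from h import *
for i in range(4):
    plan(.4643,-.1375,.026,81.4); f=optics.grab_frame('wrist')
cv2.imwrite('pics/w3.png',f[:,:,::-1])
t=optics.grab_frame('top');cv2.imwrite('pics/t3.png',t[:,:,::-1])
"
```

```text
shift mm [ 0.8  0.8 72.1] turn [0.  0.  0.1] q6 1.29 tcp [ 0.4636 -0.1366  0.0981] w 0.0188
shift mm [ 0.5  0.3 72.3] turn [ 0. -0.  0.] q6 1.29 tcp [ 0.4638 -0.1371  0.0983] w 0.0188
shift mm [ 0.4  0.1 72.3] turn [ 0. -0. -0.] q6 1.29 tcp [ 0.4639 -0.1374  0.0983] w 0.0189
shift mm [ 0.4 -0.  72.3] turn [ 0.  -0.  -0.1] q6 1.29 tcp [ 0.4639 -0.1374  0.0983] w 0.0185
```

View pics/w3.png

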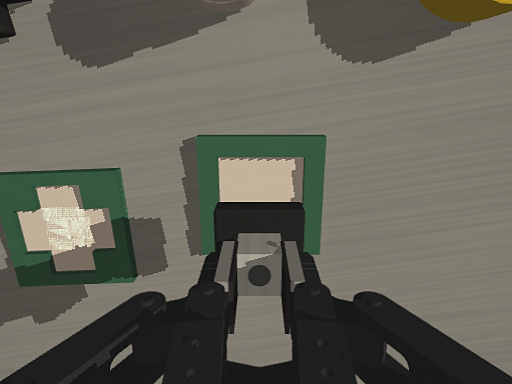

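The carried foot is parallel to the square nest and centred on it (nest edges at columns 197 to 325, foot 215 to 304). I'll lower, open and retreat.

send_rows(targets="0 0 0.03 0 0 0 0.1; 0 0 0.06 0 0 0 0.1; 0 0 0.071 0 0 0 0.1; 0 0 0.071 0 0 0 0.1; 0 0 0.071 0 0 0 0.5; 0 0 0.071 0 0 0 0.5; 0 0 0.02 0 0 0 0.5; 0 0 0 0 0 0 0.5")

```text
t: 4.5
eef_pos: [0.4657, -0.1374, 0.1013]
eef_rot: [0.001, 0.997, -0.075, 0.002]
contact_force: [0.3, -0.5, 0.2]
width: 0.0426
finger_force: 0.0
```

```bash
python3 -c "
from h import *
plan(.620,.0092,.10,89);plan(.620,.0092,.10,-1)"
```

```text
shift mm [ 130.7 -168.     1.7] turn [ 0.1 -0.3 -7.6] q6 1.29 tcp [ 0.4657 -0.1374  0.1013] w 0.0426
shift mm [ 130.7 -168.     1.7] turn [-0.1 -0.3 82.4] q6 1.29 tcp [ 0.4657 -0.1374  0.1013] w 0.0426
```

send_rows(targets="0.030 -0.042 0 0 0 -3 0.55; 0.060 -0.084 0 0 0 -5 0.55; 0.090 -0.126 0 0 0 -7 0.55; 0.131 -0.168 0.002 0 0 -7.6 0.55; 0.131 -0.168 0.002 0 0 -7.6 0.55; 0.131 -0.168 0.002 0 0 -7.6 0.55; 0.131 -0.168 0.002 0 0 -7.6 0.55; 0.131 -0.168 0.002 0 0 -7.6 0.55")

```text
t: 5.5
eef_pos: [0.6176, 0.0091, 0.0965]
eef_rot: [0.0, 1.0, -0.009, -0.0]
contact_force: [1.0, 0.6, -0.3]
width: 0.047
finger_force: 0.0
```

```bash
python3 -c "
from h import *
plan(.620,.0092,.023,89)
im=optics.grab_frame('wrist');cv2.imwrite('pics/w4.png',im[:,:,::-1])
im=optics.grab_frame('top');cv2.imwrite('pics/t4.png',cv2.resize(im[200:275,270:370,::-1],None,fx=5,fy=5))"
```

```text
shift mm [ 2.4 -0.1 73.5] turn [ 0.   0.  -0.1] q6 1.49 tcp [0.6176 0.0091 0.0965] w 0.047
```

View pics/w4.png

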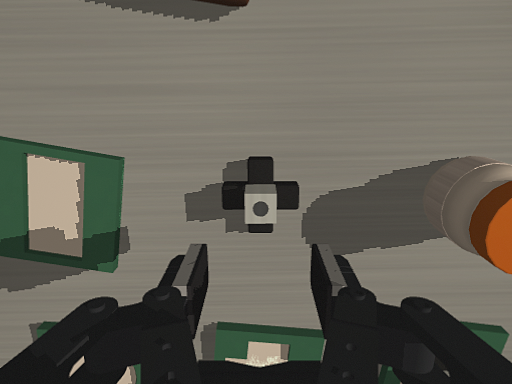

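View pics/t4.png

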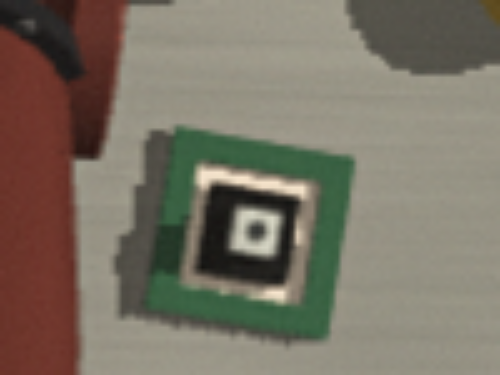

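The square foot lies inside its recess with white floor visible all round. The cross foot's boss is at (261,209), centred between the fingers, so I'll descend and grip.

send_rows(targets="0.002 0 0.03 0 0 0 0.55; 0.002 0 0.06 0 0 0 0.55; 0.002 0 0.073 0 0 0 0.55; 0.002 0 0.073 0 0 0 0.55; 0.002 0 0.073 0 0 0 0.1; 0.002 0 0.073 0 0 0 0.1; 0.002 0 0.073 0 0 0 0.1; 0.002 0 0.073 0 0 0 0.1")

```text
t: 6.6
eef_pos: [0.622, 0.0098, 0.0252]
eef_rot: [0.0, 1.0, -0.009, 0.002]
contact_force: [0.5, -1.3, 6.1]
width: 0.019
finger_force: 41.4
```

```bash
python3 -c "
from h import *
plan(.4609,.0087,.10,83.6)"
```

```text
shift mm [-160.8    3.9  -75.4] turn [ 0.  -0.2  5.4] q6 1.49 tcp [0.622  0.0098 0.0252] w 0.019
```

send_rows(targets="0 0 -0.03 0 0 0 0.1; 0 0 -0.06 0 0 0 0.1; -0.03 0.001 -0.076 0 0 2 0.1; -0.08 0.002 -0.076 0 0 4 0.1; -0.12 0.003 -0.076 0 0 5.4 0.1; -0.160 0.004 -0.076 0 0 5.4 0.1; -0.160 0.004 -0.076 0 0 5.4 0.1; -0.160 0.004 -0.076 0 0 5.4 0.1")

```text
t: 7.6
eef_pos: [0.4609, 0.0088, 0.0995]
eef_rot: [-0.0, 0.998, -0.056, 0.001]
contact_force: [1.2, -0.4, -2.0]
width: 0.0188
finger_force: 40.6
```

```bash
python3 -c "
from h import *
optics.grab_frame('wrist');optics.grab_frame('wrist')
plan(.4609,.0087,.029,83.6)
im=optics.grab_frame('wrist');cv2.imwrite('pics/w5.png',im[:,:,::-1])"
```

```text
shift mm [-1.1  0.  70.9] turn [-0.  -0.1 -0. ] q6 1.55 tcp [0.4619 0.0086 0.0999] w 0.0188
```

View pics/w5.png

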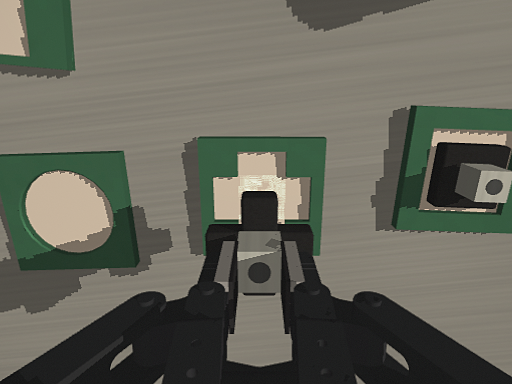

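The cross foot is aligned with its recess: foot arm at column 259, recess at column 261. The seated square foot is visible at right. Lowering.

send_rows(targets="0 0 0.03 0 0 0 0.1; 0 0 0.06 0 0 0 0.1; -0.001 0 0.071 0 0 0 0.1; -0.001 0 0.071 0 0 0 0.1; -0.001 0 0.071 0 0 0 0.5; -0.001 0 0.071 0 0 0 0.5; -0.001 0 0.02 0 0 0 0.5; -0.001 0 -0.02 0 0 0 0.5")

```text
t: 8.75
eef_pos: [0.4595, 0.0088, 0.1207]
eef_rot: [0.0, 0.998, -0.056, 0.0]
contact_force: [0.5, 0.2, -0.4]
width: 0.0427
finger_force: 0.0
```

```bash
python3 -c "
from h import *
plan(.464,.295,.10,110.2)"
```

```text
shift mm [ -27.5 -284.9   20.7] turn [  0.   -0.  -26.6] q6 1.55 tcp [0.4595 0.0088 0.1207] w 0.0427
```

send_rows(targets="-0.004 -0.050 0 0 0 -5 0.55; -0.009 -0.100 0 0 0 -10 0.55; -0.014 -0.150 0.005 0 0 -15 0.55; -0.018 -0.200 0.010 0 0 -20 0.55; -0.023 -0.250 0.015 0 0 -25 0.55; -0.0275 -0.285 0.020 0 0 -26.6 0.55; -0.0275 -0.285 0.020 0 0 -26.6 0.55; -0.0275 -0.285 0.020 0 0 -26.6 0.55")

```text
t: 9.75
eef_pos: [0.4636, 0.2947, 0.0993]
eef_rot: [0.0, 0.984, 0.175, -0.0]
contact_force: [0.5, 0.0, 0.1]
width: 0.0468
finger_force: 0.0
```

```bash
python3 -c "
from h import *
optics.grab_frame('wrist')
plan(.464,.295,.023,110.2)
im=optics.grab_frame('wrist')
t=cv2.resize(optics.grab_frame('top')[200:275,208:308],(512,384))
cv2.imwrite('pics/w6.png',cv2.resize(np.hstack([im,t]),(800,300),interpolation=cv2.INTER_AREA)[:,:,::-1])"
```

```text
shift mm [ 0.5 -0.6 76.3] turn [ 0.  0. -0.] q6 1.66 tcp [0.4637 0.2943 0.0993] w 0.047
```

View pics/w6.png

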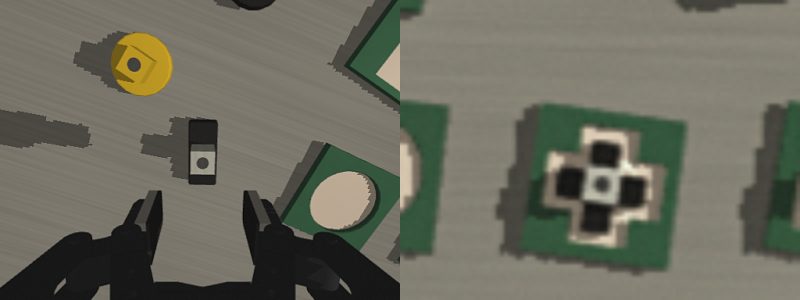

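The cross foot is seated with floor visible all round each arm. The long foot's boss, at (202,162) in the left half, is centred and parallel, so I'll grip it.

send_rows(targets="0 0 0.03 0 0 0 0.55; 0 0 0.06 0 0 0 0.55; 0 0 0.075 0 0 0 0.55; 0 0 0.075 0 0 0 0.55; 0 0 0.075 0 0 0 0.1; 0 0 0.075 0 0 0 0.1; 0 0 0.075 0 0 0 0.1; 0 0 0.075 0 0 0 0.1")

```text
t: 10.9
eef_pos: [0.4651, 0.2956, 0.0258]
eef_rot: [-0.0, 0.984, 0.175, 0.001]
contact_force: [0.5, -2.4, 6.1]
width: 0.0187
finger_force: 40.9
```

```bash
python3 -c "
from h import *
plan(.6131,.1573,.10,78.8)"
```

```text
shift mm [ 91.3 181.  -73.9] turn [-0.  -0.2 31.4] q6 1.66 tcp [0.4651 0.2956 0.0258] w 0.0187
```

send_rows(targets="0 0 -0.03 0 0 0 0.1; 0 0 -0.06 0 0 0 0.1; 0.02 0.03 -0.075 0 0 6 0.1; 0.045 0.08 -0.075 0 0 14 0.1; 0.07 0.13 -0.075 0 0 22 0.1; 0.091 0.181 -0.075 0 0 30 0.1; 0.091 0.181 -0.075 0 0 31.4 0.1; 0.091 0.181 -0.075 0 0 31.4 0.1")

```text
t: 11.9
eef_pos: [0.6107, 0.1567, 0.0984]
eef_rot: [-0.0, 0.995, -0.098, -0.001]
contact_force: [0.3, 0.0, -0.8]
width: 0.0189
finger_force: 40.0
```

```bash
python3 -c "
from h import *
optics.grab_frame('wrist');optics.grab_frame('wrist')
plan(.6131,.1573,.029,78.8)
im=optics.grab_frame('wrist');cv2.imwrite('pics/w7.png',im[:,:,::-1])"
```

```text
shift mm [ 3.1 -0.3 69.5] turn [0.  0.1 0.1] q6 1.91 tcp [0.6102 0.1576 0.0985] w 0.0188
```

View pics/w7.png

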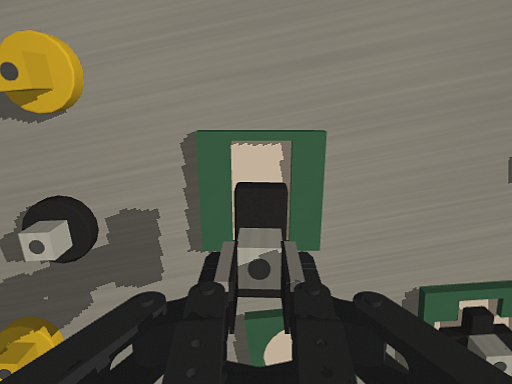

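The long foot (columns 235 to 287) lines up with its recess (231 to 290). Lowering it with a 3 mm forward correction.

send_rows(targets="0.003 0 0.03 0 0 0 0.1; 0.003 0 0.06 0 0 0 0.1; 0.003 0 0.070 0 0 0 0.1; 0.003 0 0.070 0 0 0 0.1; 0.003 0 0.070 0 0 0 0.5; 0.003 0 0.070 0 0 0 0.5; 0.003 0 0.02 0 0 0 0.5; 0.003 0 -0.01 0 0 0 0.5")

```text
t: 13.05
eef_pos: [0.6157, 0.1564, 0.1116]
eef_rot: [-0.0, 0.995, -0.097, 0.001]
contact_force: [0.2, 0.6, -0.0]
width: 0.0427
finger_force: 0.0
```

```bash
python3 -c "
from h import *
plan(.613,.306,.10,75.4);plan(.613,.306,.10,-14.6)"
```

```text
shift mm [ -31.7 -146.2   11.6] turn [-0.1 -0.1  3.4] q6 1.9 tcp [0.6157 0.1564 0.1116] w 0.0427
shift mm [ -31.7 -146.2   11.6] turn [  0.1  -0.2 -86.6] q6 1.9 tcp [0.6157 0.1564 0.1116] w 0.0427
```

send_rows(targets="-0.011 -0.049 0 0 0 1 0.55; -0.022 -0.098 0.004 0 0 2 0.55; -0.0315 -0.146 0.011 0 0 3.4 0.55; -0.0315 -0.146 0.011 0 0 3.4 0.55; -0.0315 -0.146 0.011 0 0 3.4 0.55; -0.0315 -0.146 0.011 0 0 3.4 0.55; -0.0315 -0.146 0.011 0 0 3.4 0.55; -0.0315 -0.146 0.011 0 0 3.4 0.55")

```text
t: 14.05
eef_pos: [0.6124, 0.3046, 0.0985]
eef_rot: [-0.0, 0.992, -0.128, 0.0]
contact_force: [-0.2, 0.5, -0.4]
width: 0.0468
finger_force: 0.0
```

```bash
python3 -c "
from h import *
plan(.613,.306,.025,75.4)
im=optics.grab_frame('wrist')
t=cv2.resize(optics.grab_frame('top')[145:220,150:250],(512,384))
cv2.imwrite('pics/w8.png',cv2.resize(np.hstack([im,t]),(800,300),interpolation=cv2.INTER_AREA)[:,:,::-1])"
```

```text
shift mm [ 0.3 -1.5 73.5] turn [-0.  -0.  -0.1] q6 2.19 tcp [0.6124 0.3046 0.0985] w 0.0468
```

View pics/w8.png

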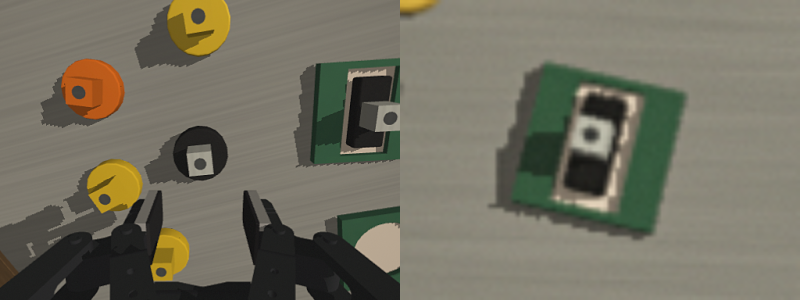

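The long foot is seated. The black round foot's boss is at (200,163) in the left half, centred but turned slightly counter-clockwise (about 5°), with the yellow piece clear of the fingers. Gripping.

send_rows(targets="0 -0.001 0.03 0 0 -5 0.55; 0 -0.001 0.06 0 0 -5 0.55; 0 -0.001 0.073 0 0 -5 0.55; 0 -0.001 0.073 0 0 -5 0.55; 0 -0.001 0.073 0 0 -5 0.1; 0 -0.001 0.073 0 0 -5 0.1; 0 -0.001 0.073 0 0 -5 0.1; 0 -0.001 0.073 0 0 -5 0.1")

```text
t: 15.15
eef_pos: [0.6138, 0.3071, 0.0273]
eef_rot: [-0.001, 0.996, -0.084, 0.002]
contact_force: [0.2, -0.1, 7.2]
width: 0.0189
finger_force: 41.9
```

```bash
python3 -c "
from h import *
plan(.4653,.1504,.10,80)"
```

```text
shift mm [-120.1  179.1  -73.4] turn [-0.1 -0.2  0.4] q6 2.1 tcp [0.6138 0.3071 0.0273] w 0.0189
```

send_rows(targets="0 0 -0.03 0 0 0 0.1; 0 0 -0.06 0 0 0 0.1; -0.02 0.03 -0.075 0 0 0 0.1; -0.05 0.075 -0.075 0 0 0 0.1; -0.08 0.12 -0.075 0 0 0 0.1; -0.11 0.164 -0.075 0 0 0 0.1; -0.120 0.179 -0.075 0 0 0 0.1; -0.120 0.179 -0.075 0 0 0 0.1")

```text
t: 16.15
eef_pos: [0.4634, 0.1495, 0.1]
eef_rot: [-0.0, 0.996, -0.084, -0.0]
contact_force: [0.8, 1.1, -0.6]
width: 0.0184
finger_force: 41.1
```

```bash
python3 -c "
from h import *
optics.grab_frame('wrist');optics.grab_frame('wrist');optics.grab_frame('wrist')
plan(.4653,.1504,.031,80)"
```

```text
shift mm [-0.7  0.6 70. ] turn [-0.1 -0.1  0.4] q6 1.91 tcp [0.4659 0.1508 0.101 ] w 0.0181
```

send_rows(targets="0 0 0.03 0 0 0 0.1; 0 0 0.06 0 0 0 0.1; 0 0 0.070 0 0 0 0.1; 0 0 0.070 0 0 0 0.1; 0 0 0.070 0 0 0 0.5; 0 0 0.070 0 0 0 0.5; 0 0 0.03 0 0 0 0.5; 0 0 -0.03 0 0 0 0.5")

```text
t: 17.3
eef_pos: [0.4621, 0.1496, 0.1294]
eef_rot: [0.001, 0.996, -0.084, -0.003]
contact_force: [2.0, 0.2, 1.0]
width: 0.0426
finger_force: 0.0
```

send_rows(targets="-0.01 0 -0.05 0 0 0 0.5; -0.03 0 -0.10 0 0 0 0.5; -0.05 0 -0.12 0 0 0 0.5; -0.07 0 -0.12 0 0 0 0.5; -0.07 0 -0.12 0 0 0 0.5; -0.07 0 -0.12 0 0 0 0.5; -0.07 0 -0.12 0 0 0 0.5; -0.07 0 -0.12 0 0 0 0.5")

```text
t: 18.3
eef_pos: [0.3954, 0.1615, 0.2499]
eef_rot: [0.0, 0.996, -0.084, -0.0]
contact_force: [-0.4, 0.3, -0.2]
width: 0.0426
finger_force: 0.0
```

```bash
python3 -c "
from h import *
t=optics.grab_frame('top')[140:280,150:370]; s=optics.grab_frame('scene')[130:260,215:365]
print(readout.state()['contact_force'],readout.state()['width'])
cv2.imwrite('pics/end.png',np.vstack([cv2.resize(t,(440,280)),cv2.resize(s,(440,320))])[:,:,::-1])"
```

```text
[ 0.68158065 -0.93276445 -0.18988271] 0.04263998113016246
```

View pics/end.png

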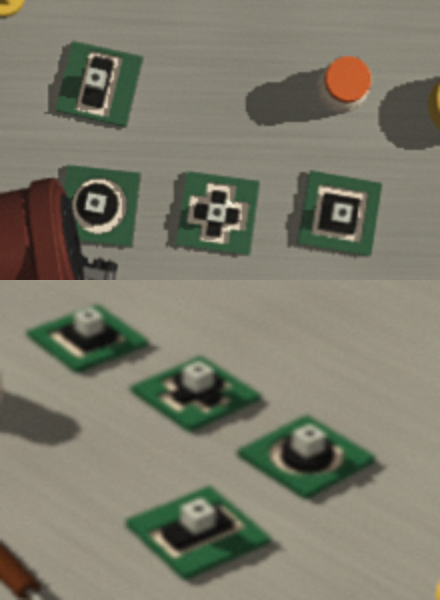

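All four feet lie flat inside their own recesses with floor showing around each, and the jar and tape are untouched. Handing in.

```bash
python3 -c "
from cell import manip
print(manip.hand_in())"
```

```text
the job is handed in; nothing more can be done
None
```

I seated all four feet in their matching nests, left the jar and tape roll where they stood, and handed the job in at about 18 s; the hand-in returned no verdict.

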